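# Swap round the tube stubs on their base plates before tacking

### The arm

A 6-joint arm with a two-finger parallel gripper is mounted at the origin on the work surface. World frame = base frame: x ahead of the robot, y to its left, z up, the work surface at z = 0. Lengths are in mm, angles in rad, forces in N, time in s.
With the tool pointing down it reaches from about 325 to 775 mm from the base axis. Payload 9.3 kg.
Tool frame: the origin (TCP) lies on the centre line of the jaws, within the pads' length; the fingertips stand 17 mm ahead of it and the grasp point (between the pads) lies 2 mm behind it; z points along the fingers, y is the line along which they close (so a half turn about z gives the same grasp; the last joint's range is limited). The gripper opens to 85 mm and grips with 20 to 120 N. Pads are 22 mm wide; open, the fingers measure 114 mm over their backs; the gripper's body (76 mm by 85 mm) begins 54 mm behind the grasp point. The pads swing forward as they close: fully open they stand 13 mm farther back than shut.
Start: joints at [-1.336, 0.259, 0.021, 1.334, 0, 1.418], TCP at [207.977, -509.158, 248.279] pointing down, gripper open.
Joint ranges: [-3.04, 3.04], [-0.91, 1.82], [-1.04, 1.36], [-1.92, 1.95], [-1.52, 1.45], [-3.14, 3.14]. Speed limits (rad/s): [2.22, 2.22, 2.79, 3.14, 3.14, 3.14].

### API

Orientations are given as a rotation vector (axis times angle).
In Python, from station import * gives the robot as it stands.
- The arm moves only by the shell command python3 -m handwheel 'ROWS' [FORCE]. ROWS is JSON, a list of rows, each an object with "travel": the shift along the tool's x, y, z in mm, a list of three; "turn": the turn, a rotation vector about the tool's x, y, z in rad, a list of three; "fingers": the closure in counts, from 0 (fully open) to 255 (shut). In form: [{"travel": [tx, ty, tz], "turn": [ax, ay, az], "fingers": fingers}, ...]. A call has 1 to 12 rows; each row shifts and turns the commanded pose from where the row before left it, along the tool's axes as they then stand; what a row does not reach is not made up. A row lasts 1/10 s, in which the tool goes at most 50 mm and 8.59 degrees, less where a joint would pass 70% of its speed; a pose out of reach is approached as far as the arm can. A call is refused whole if a number of a shift passes 50 or a number of a turn 0.15, either way. A call with a gripper value outside its range is refused whole. The fingers move at their own pace and stop on an object; FORCE is the grip in N (left out, the last holds). Time passes only in rows, so rows that do not move let the fingers close. It gives the time, the measured TCP pose, the force, the opening and the grip force at its end, in the units of the state.
- read_state(): the state, without advancing time (a new reading comes with each control period).
- camera(name): name is "scene" or "top" or "wrist"; returns (picture, depth): 384x512x3 uint8, blue, green, red; 384x512 float32, mm along the optical axis (not along the pixel's ray), 0 where there is no reading.
- calibration(name): a dict with "mtx" (3x3 intrinsics, pixels), "k1" (the pictures are not rectified: a ray, as slopes to the right and down, at radius r is drawn at 1 + k1 r^2 times it, then the intrinsics apply), "xyz" and "rotation" of the camera in the world. Camera axes: x right, y up, looking along -z (the intrinsics and any distortion apply to the point x, -y, -z); pixel columns grow to the right and rows downward; lengths in mm; the calibration is good to about 2 mm. A picture is of the moment at which its call begins: read the wrist's pose just before it. calibration takes no time and is no camera call; for the wrist camera it gives the pose at the moment of the call.
- job_done(): hands the job in; it is judged then, once.
The state is a dict: "clock": time; "joint_positions": joint angles; "joint_vel": joint speeds; "joint_efforts": joint torques, N m; "eef_pos": TCP position; "orientation": TCP orientation; "wrist_force": force on the tool from outside, world axes, zero at the start; "wrist_torque": the same for the moment, N m; "grip_width": finger opening in mm; "grip_force": force on a finger pad.
Only numpy, scipy, OpenCV 4.12 (cv2) and the standard library are available. Lean on these libraries where they do the work, as an engineer would, in place of code of your own. Each camera call takes 0.05 s, during which the arm holds its last target. There are 200 camera calls.

### The job

The three short steel tube stubs stand on the wrong base plates: move them round so that the round pipe stands on the round plate, the square tube on the square plate and the flat rectangular tube on the oblong plate, each upright, centred on its plate and let go, the square tube with its sides parallel to the plate's edges and the flat tube with its long sides along the plate's long sides. Use the empty half firebrick as the halfway spot: stand a stub there and let go of it, and never stand a stub on the bare table or tip one over. The firebrick ends empty, and the paste tin and the magnetic square are to be left alone.

Things in the scene. Friction and masses are not known exactly. Their poses are not given: they have to be found in the camera images.
- pipe_mid (a point): Round pipe stub, 48 mm outside diameter, 70 mm long. Open at both ends, wall 3.5 mm, bright steel, about 0.25 kg, stands upright on end. Origin on its axis half-way up, 35 mm above its lower end; z along the tube (up).
- square_tube_mid (a point): Square tube stub, 40 x 40 mm outside, 70 mm long. Open at both ends, wall 3 mm, bright steel, about 0.25 kg, stands upright on end. Origin on its axis half-way up, 35 mm above its lower end; z along the tube (up), x and y square to its sides.
- flat_tube_mid (a point): Flat rectangular tube stub, 54 mm (along its x) by 28 mm (along its y) outside, 70 mm long. Open at both ends, wall 3 mm, bright steel, about 0.25 kg, stands upright on end. Origin on its axis half-way up, 35 mm above its lower end; z along the tube (up).
- round_plate_top (a point): Round black steel base plate, 110 mm diameter, 12 mm thick, with a scribed centre cross. Fixed, lies flat on the table, does not move. Origin at the centre of its top face, 12 mm above the table; z up.
- square_plate_top (a point): Square black steel base plate, 100 x 100 mm, 12 mm thick, with a scribed centre cross. Fixed, lies flat on the table, does not move. Origin at the centre of its top face, 12 mm above the table; z up, x and y parallel to its edges.
- oblong_plate_top (a point): Oblong black steel base plate, 130 mm (along its x) by 75 mm (along its y), 12 mm thick, with a scribed centre cross. Fixed, lies flat on the table, does not move. Origin at the centre of its top face, 12 mm above the table; z up.
- firebrick_top (a point): Pale half firebrick, 110 x 110 mm, 32 mm high, empty at the start: the halfway spot. Fixed. Origin at the centre of its top face, 32 mm above the table; z up, x and y parallel to its edges.
- paste_tin: Bystander: closed round tin, 76 mm diameter, 60 mm high, aluminium with a green lid, standing loose among the plates. Origin at the centre of its underside.
- magnet: Bystander: red magnetic welding square, a flat triangular frame with 90 mm legs, 16 mm high, loose on the table. Origin on the table, between its sides.
Mind the look-alikes: they are no part of the job. Of the things like the part that bears firebrick_top, leave any that is green or pink; of the rest the smaller one is meant.

How it is judged (in metres and radians):
On the way:
1. one of the stubs stands upright on the firebrick, let go (((x of pipe_mid in the frame of firebrick_top between -0.055 and 0.055 m and y of pipe_mid in the frame of firebrick_top between -0.055 and 0.055 m and z of pipe_mid in the frame of firebrick_top between 0.031 and 0.039 m and angle between pipe_mid's own z axis and vertical below 0.1 rad and contact force between the fingers and pipe below 0.05 N) or (x of square_tube_mid in the frame of firebrick_top between -0.055 and 0.055 m and y of square_tube_mid in the frame of firebrick_top between -0.055 and 0.055 m and z of square_tube_mid in the frame of firebrick_top between 0.031 and 0.039 m and angle between square_tube_mid's own z axis and vertical below 0.1 rad and contact force between the fingers and square_tube below 0.05 N) or (x of flat_tube_mid in the frame of firebrick_top between -0.055 and 0.055 m and y of flat_tube_mid in the frame of firebrick_top between -0.055 and 0.055 m and z of flat_tube_mid in the frame of firebrick_top between 0.031 and 0.039 m and angle between flat_tube_mid's own z axis and vertical below 0.1 rad and contact force between the fingers and flat_tube below 0.05 N))), for 0.2 s.
At the end, for the whole second after the job is handed in: Each stub stands on its own plate (pipe: round, square tube: square, flat tube: oblong), within 15 mm of its centre, height within 3 mm, upright within 3 degrees, at rest, let go; square and flat tube parallel to their plates within 9.5 degrees (horizontal distance between pipe_mid and round_plate_top below 0.015 m and z of pipe_mid in the frame of round_plate_top between 0.032 and 0.038 m and angle between each of pipe_mid, square_tube_mid, flat_tube_mid's own z axis and vertical below 0.05 rad and linear speed of each of pipe, square_tube, flat_tube below 0.01 m/s and angular speed of each of pipe, square_tube, flat_tube below 0.1 rad/s and contact force between the fingers and pipe below 0.05 N and horizontal distance between square_tube_mid and square_plate_top below 0.015 m and z of square_tube_mid in the frame of square_plate_top between 0.032 and 0.038 m and contact force between the fingers and square_tube below 0.05 N and (angle between the x axis of square_tube_mid and the x axis of square_plate_top, either way round below 0.17 rad or angle between the x axis of square_tube_mid and the y axis of square_plate_top, either way round below 0.17 rad) and horizontal distance between flat_tube_mid and oblong_plate_top below 0.015 m and z of flat_tube_mid in the frame of oblong_plate_top between 0.032 and 0.038 m and contact force between the fingers and flat_tube below 0.05 N and angle between the x axis of flat_tube_mid and the x axis of oblong_plate_top, either way round below 0.17 rad); the robot touches nothing.
It fails at once if the pipe is set on the bare table or tipped over (height (world z) of pipe_mid below 0.04 m or angle between pipe_mid's own z axis and vertical above 0.6 rad).
It fails at once if the square tube is set on the bare table or tipped over (height (world z) of square_tube_mid below 0.04 m or angle between square_tube_mid's own z axis and vertical above 0.6 rad).
It fails at once if the flat tube is set on the bare table or tipped over (height (world z) of flat_tube_mid below 0.04 m or angle between flat_tube_mid's own z axis and vertical above 0.6 rad).
It fails at once if the paste tin or the magnetic square is pushed away by more than 30 mm or tipped (distance of any of paste_tin, magnet from where it was at the start of the episode above 0.03 m or angle between paste_tin's own z axis and vertical above 0.5 rad).
It also fails if it takes over 109 s, if anything falls off the work surface, if the arm or the gripper's body presses on something with over 40 N, if the wrist force passes 120 N, or if a joint passes its speed limit or range.

## Working session

There is one attempt and no reset: what is moved stays moved. The work goes in short steps, Python scripts to look and compute and a shell command to move; the robot and the scene stay as the last step left them, time stands still between calls to the robot, and variables do not carry over. Pictures are saved under pics/ and viewed, at most 14 in all, crops included, and the job is handed in when it is done.

```bash
ls; mkdir -p pics
python3 - <<'E'
from station import *
import cv2
s=read_state();print(s)
for n in("top","scene"):
    p,d=camera(n);cv2.imwrite(f"pics/{n}0.png",p);c=calibration(n);print(n,c)
E
```

```text
pics
{'clock': 0.0, 'joint_positions': array([-1.33561175e+00,  2.59207198e-01,  2.07272755e-02,  1.33369675e+00,
        2.07798740e-05,  1.41824603e+00]), 'joint_vel': array([-2.06085979e-03,  8.64994256e-05, -1.29379013e-03, -1.14125673e-03,
       -7.29841620e-04, -8.86477751e-04]), 'joint_efforts': array([-9.62001286e-04, -5.55638659e+01,  3.44529891e+01,  1.35435298e-02,
       -3.76480602e-04, -2.44974831e-05]), 'eef_pos': array([ 207.91370644, -508.89660269,  247.64442826]), 'orientation': array([-3.08138543e+00, -6.04978619e-01,  5.69222585e-05]), 'wrist_force': array([-0.14064828,  0.77045982,  0.17688443]), 'wrist_torque': array([-0.02903163, -0.05955072,  0.0139645 ]), 'grip_force': 0.0, 'grip_width': 85.36579980052534}
top {'mtx': array([[463.91916651,   0.        , 250.40396865],
       [  0.        , 463.91916651, 190.54619109],
       [  0.        ,   0.        ,   1.        ]]), 'k1': -0.1406346899759075, 'xyz': array([ 348.75548959,  -70.37106314, 1578.36775313]), 'rotation': array([ 0.06587438, -0.06454921, -1.57904246])}
scene {'mtx': array([[397.49710124,   0.        , 255.57298768],
       [  0.        , 397.49710124, 185.43107499],
       [  0.        ,   0.        ,   1.        ]]), 'k1': -0.141581315050589, 'xyz': array([1205.3309456 ,  171.97548116, 1149.62640555]), 'rotation': array([0.42611271, 0.60121468, 1.7799808 ])}
```

View pics/top0.png

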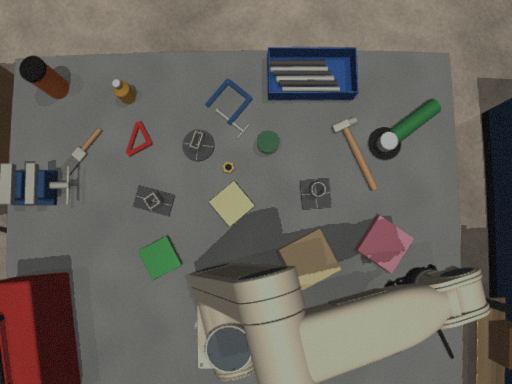

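View pics/scene0.png

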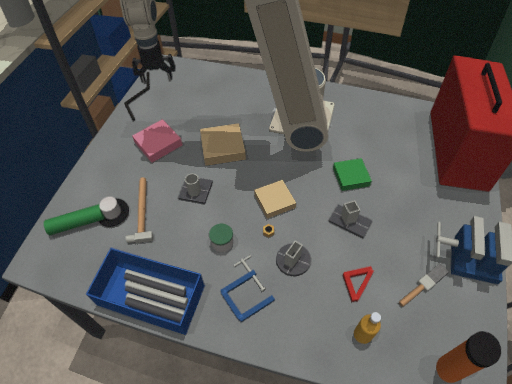

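```bash
cat > h.py <<'E'
from station import *
import cv2, numpy as np
from scipy.spatial.transform import Rotation as R
def rays(c,uv):
    uv=np.asarray(uv,float).reshape(-1,1,2)
    n=cv2.undistortPoints(uv,c["mtx"],np.array([c["k1"],0,0,0.])).reshape(-1,2)
    d=np.c_[n[:,0],-n[:,1],-np.ones(len(n))]
    return d@R.from_rotvec(c["rotation"]).as_matrix().T
def onplane(c,uv,z):
    d=rays(c,uv);o=np.asarray(c["xyz"]);return o+d*((z-o[2])/d[:,2:3])
def cloud(c,dep):
    h,w=dep.shape;u,v=np.meshgrid(np.arange(w),np.arange(h))
    P=np.asarray(c["xyz"])+rays(c,np.c_[u.ravel(),v.ravel()])*dep.reshape(-1,1)
    P[dep.ravel()==0]=np.nan
    return P.reshape(h,w,3)
def rect(P):
    (x,y),(w,h),a=cv2.minAreaRect(P[:,:2].astype(np.float32))
    if w<h:w,h,a=h,w,a+90
    a=(a+90)%180-90
    return np.round([x,y,w,h,a],1)
E
python3 - <<'E'
from h import *
for n in("top","scene"):
    c=calibration(n);p,d=camera(n);P=cloud(c,d)
    g=p.max(2)
    Z=P[...,2]
    print(n,"tablez",np.nanmedian(Z))
    if n=="top": seeds=dict(rnd=(198,145),obl=(154,201),sq=(315,193),brick=(231,204),tin=(268,142))
    else: seeds=dict(rnd=(293,258),obl=(350,220),sq=(195,190),brick=(275,200),tin=(221,238))
    for k,(u,v) in seeds.items():
        W=np.zeros(g.shape,bool);W[max(v-26,0):v+26,u-26:u+26]=1
        lo,hi={"brick":(22,42),"tin":(50,70)}.get(k,(6,18))
        m=W&(Z>lo)&(Z<hi)
        nl,L,st,_=cv2.connectedComponentsWithStats(m.astype(np.uint8))
        m=L==1+st[1:,4].argmax()
        print(k,m.sum(),rect(P[m]),"z",np.median(Z[m]).round(1))
        if lo==6:
            m=W&(Z>72)&(Z<92)
            if m.sum()>4: print("   stub",m.sum(),rect(P[m]),"z",np.median(Z[m]).round(1))
    q=p[110:240,110:370] if n=="top" else p[150:300,150:410]
    cv2.imwrite(f"pics/{n}1.png",cv2.resize(q,None,fx=3,fy=3,interpolation=cv2.INTER_CUBIC))
E
```

```text
top tablez 0.10510902914131748
rnd 531 [639.4 109.3 108.6 107.2  25.4] z 11.8
   stub 65 [643.4 107.3  54.9  29.2 -16.5] z 79.7
obl 584 [446.1 262.5 135.1  88.5  75.6] z 11.9
   stub 64 [443.1 251.9  41.4  40.3  34.9] z 79.5
sq 622 [ 468.3 -288.   108.6  106.5    4.1] z 11.5
   stub 63 [ 476.2 -289.4   46.6   45.9  -89.1] z 79.3
brick 1072 [435.4  -5.8 110.2 110.   39.6] z 31.7
tin 404 [ 640.  -129.    75.    73.1  -27.6] z 59.4
scene tablez 0.3294045948641724
rnd 594 [646.2 111.5 112.  104.1 -84.7] z 12.3
   stub 88 [647.9 108.4  55.3  29.7 -20. ] z 79.7
obl 535 [454.8 262.7 130.4  80.   73.5] z 12.0
   stub 89 [448.4 253.1  42.3  41.6  33.6] z 80.5
sq 425 [ 472.3 -292.7  106.9  105.6  -86.3] z 12.4
   stub 76 [ 481.7 -288.5   47.4   46.8   77.7] z 80.2
brick 891 [440.5  -4.3 112.9 112.5  39.3] z 32.1
tin 422 [ 645.3 -127.5   75.7   73.5   18.8] z 59.9
```

View pics/top1.png

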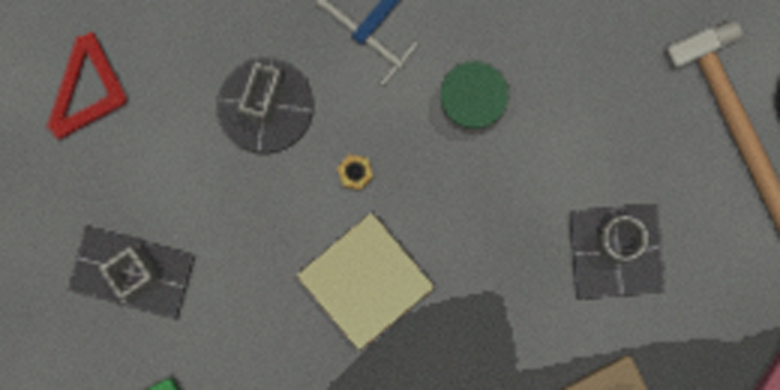

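```bash
cat >> h.py <<'E'
def pose():
    s=read_state();M=R.from_rotvec(s["orientation"]).as_matrix()
    return s["eef_pos"],M,np.degrees(np.arctan2(M[1,0],M[0,0]))
def plan(x,y,z,psi=None):
    p,M,a=pose()
    if psi is None: Mt=M
    else:
        c,s=np.cos(np.radians(psi)),np.sin(np.radians(psi))
        Mt=np.array([[c,s,0],[s,-c,0],[0,0,-1]])
    w=np.array([x,y,z])-p
    rv=R.from_matrix(M.T@Mt).as_rotvec()
    print("at",p.round(1),"psi",round(a,1),"| d world",w.round(1),"shift in tool now",(M.T@w).round(1),"in target tool",(Mt.T@w).round(1),"turn",rv.round(4))
E
python3 - <<'E'
from h import *
p,M,a=pose();c=calibration("wrist");C=R.from_rotvec(c["rotation"]).as_matrix()
print(M.T@(c["xyz"]-p),"\n",(M.T@C).round(3),c["mtx"][0,0],c["k1"])
plan(479,-289,250); plan(479,-289,250,94)
E
```

```text
[  84.35316605    0.37756477 -125.58589658] 
 [[-0.001  0.945  0.328]
 [ 1.     0.001 -0.001]
 [-0.001  0.328 -0.945]] 275.91219628300115 -0.0414604110060384
at [ 207.9 -509.   247.9] psi 22.2 | d world [271.1 220.    2.1] shift in tool now [ 334.1 -101.2   -2. ] in target tool [ 334.1 -101.2   -2. ] turn [0. 0. 0.]
at [ 207.9 -509.   247.9] psi 22.2 | d world [271.1 220.    2.1] shift in tool now [ 334.1 -101.2   -2. ] in target tool [200.6 285.8  -2.1] turn [-6.0000e-04 -6.0000e-04 -1.2528e+00]
```

```bash
python3 -m handwheel '[{"travel":[37,-11.2,0],"turn":[0,0,0],"fingers":0},{"travel":[37,-11.2,0],"turn":[0,0,0],"fingers":0},{"travel":[37,-11.2,0],"turn":[0,0,0],"fingers":0},{"travel":[37,-11.2,0],"turn":[0,0,0],"fingers":0},{"travel":[37,-11.2,0],"turn":[0,0,0],"fingers":0},{"travel":[37,-11.2,0],"turn":[0,0,0],"fingers":0},{"travel":[37,-11.2,0],"turn":[0,0,0],"fingers":0},{"travel":[37,-11.2,0],"turn":[0,0,0],"fingers":0},{"travel":[37,-11.2,0],"turn":[0,0,0],"fingers":0},{"travel":[0,0,0],"turn":[0,0,0],"fingers":0},{"travel":[0,0,0],"turn":[0,0,0],"fingers":0}]' 40
cat >> h.py <<'E'
def wlook(name,z0=12,ztop=82):
    """plate and stub rectangles seen by the wrist camera, from the depth; saves the picture"""
    c=calibration("wrist");p,d=camera("wrist");P=cloud(c,d);Z=P[...,2];cv2.imwrite(f"pics/{name}.png",p)
    t,_,_=pose()
    for k,lo,hi in(("plate",z0-5,z0+5),("stub",ztop-5,ztop+5)):
        m=(Z>lo)&(Z<hi)&(np.hypot(P[...,0]-t[0],P[...,1]-t[1])<130)
        nl,L,st,_=cv2.connectedComponentsWithStats(m.astype(np.uint8))
        if nl<2: print(k,"none");continue
        m=L==1+st[1:,4].argmax()
        r=cv2.minEnclosingCircle(P[m][:,:2].astype(np.float32))
        print(k,m.sum(),rect(P[m]),"z",np.median(Z[m]).round(1),"circle",np.round([*r[0],r[1]],1))
    return c,p,P
E
python3 - <<'E'
from h import *
c,p,P=wlook("w1"); plan(479,-289,250)
E
```

```text
clock: 1.3
eef_pos: [478.6, -289.2, 247.9]
orientation: [-3.082, -0.609, 0.001]
wrist_force: [-0.5, -0.8, 0.0]
grip_width: 84.9
grip_force: 0.0
plate 3582 [ 471.3 -289.5  100.4  100.1  -85.9] z 11.8 circle [ 471.7 -289.1   69.7]
stub 447 [ 480.5 -288.8   46.8   46.7  -53. ] z 81.4 circle [ 480.3 -289.1   23.8]
at [ 478.  -289.8  248.1] psi 22.3 | d world [1.  0.8 1.9] shift in tool now [ 1.2 -0.4 -1.9] in target tool [ 1.2 -0.4 -1.9] turn [0. 0. 0.]
```

View pics/w1.png

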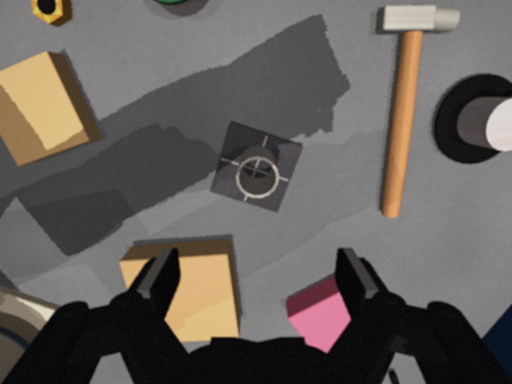

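```bash
python3 -m handwheel '[{"travel":[2.5,0.2,40],"turn":[0,0,0],"fingers":0},{"travel":[0,0,40],"turn":[0,0,0],"fingers":0},{"travel":[0,0,40],"turn":[0,0,0],"fingers":0},{"travel":[0,0,30],"turn":[0,0,0],"fingers":0},{"travel":[0,0,25],"turn":[0,0,0],"fingers":0},{"travel":[0,0,18],"turn":[0,0,0],"fingers":0},{"travel":[0,0,0],"turn":[0,0,0],"fingers":0},{"travel":[0,0,0],"turn":[0,0,0],"fingers":255},{"travel":[0,0,0],"turn":[0,0,0],"fingers":255},{"travel":[0,0,0],"turn":[0,0,0],"fingers":255},{"travel":[0,0,0],"turn":[0,0,0],"fingers":255},{"travel":[0,0,0],"turn":[0,0,0],"fingers":255}]' 50
python3 -c "
from h import *
plan(438,-5,180)"
```

```text
clock: 2.55
eef_pos: [480.9, -289.7, 56.8]
orientation: [3.081, 0.605, 0.002]
wrist_force: [-1.5, -0.5, 5.3]
grip_width: 46.8
grip_force: 51.0
at [ 480.9 -289.7   56.8] psi 22.2 | d world [-42.9 284.7 123.2] shift in tool now [  68.  -279.5 -123.8] in target tool [  68.  -279.5 -123.8] turn [0. 0. 0.]
```

```bash
python3 -m handwheel '[{"travel":[0,0,-10],"turn":[0,0,0],"fingers":255},{"travel":[0,0,-28],"turn":[0,0,0],"fingers":255},{"travel":[0,0,-28],"turn":[0,0,0],"fingers":255},{"travel":[0,0,-28],"turn":[0,0,0],"fingers":255},{"travel":[0,0,-28],"turn":[0,0,0],"fingers":255}]'
python3 -m handwheel '[{"travel":[5.7,-22,0],"turn":[0,0,0],"fingers":255},{"travel":[8,-33.5,0],"turn":[0,0,0],"fingers":255},{"travel":[9.7,-40,0],"turn":[0,0,0],"fingers":255},{"travel":[9.7,-40,0],"turn":[0,0,0],"fingers":255},{"travel":[9.7,-40,0],"turn":[0,0,0],"fingers":255},{"travel":[9.7,-40,0],"turn":[0,0,0],"fingers":255},{"travel":[8,-35,0],"turn":[0,0,0],"fingers":255},{"travel":[7.5,-29,0],"turn":[0,0,0],"fingers":255},{"travel":[0,0,0],"turn":[0,0,0],"fingers":255},{"travel":[0,0,0],"turn":[0,0,0],"fingers":255}]'
python3 - <<'E'
from h import *
c,p,P=wlook("w2",32,155); plan(438,-5,180)
E
```

```text
clock: 3.05
eef_pos: [480.4, -289.0, 179.4]
orientation: [3.082, 0.605, 0.001]
wrist_force: [0.1, 0.2, -2.4]
grip_width: 46.7
grip_force: 52.0
clock: 4.05
eef_pos: [437.8, -4.2, 178.2]
orientation: [3.081, 0.608, 0.002]
wrist_force: [-0.1, -0.4, -2.9]
grip_width: 47.1
grip_force: 52.5
plate 8674 [438.6  -4.9 110.2 109.2 -50.3] z 31.8 circle [439.2  -4.8  75.8]
stub 453 [421.6 -11.5  32.4   8.7 -67.6] z 155.8 circle [425.6  -9.8  16.2]
at [438.   -4.8 178. ] psi 22.3 | d world [ 0.  -0.2  2. ] shift in tool now [-0.   0.2 -2. ] in target tool [-0.   0.2 -2. ] turn [0. 0. 0.]
```

View pics/w2.png

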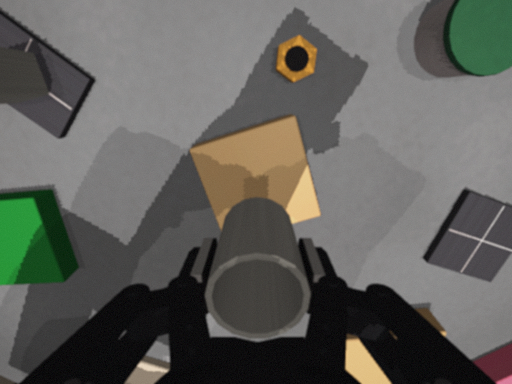

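```bash
python3 -m handwheel '[{"travel":[0,0,25],"turn":[0,0,0],"fingers":255},{"travel":[0,0,30],"turn":[0,0,0],"fingers":255},{"travel":[0,0,22],"turn":[0,0,0],"fingers":255},{"travel":[0,0,12],"turn":[0,0,0],"fingers":255},{"travel":[0,0,6],"turn":[0,0,0],"fingers":255},{"travel":[0,0,3],"turn":[0,0,0],"fingers":255},{"travel":[0,0,1.5],"turn":[0,0,0],"fingers":255},{"travel":[0,0,1],"turn":[0,0,0],"fingers":255},{"travel":[0,0,0.7],"turn":[0,0,0],"fingers":255},{"travel":[0,0,0],"turn":[0,0,0],"fingers":255}]'
python3 -m handwheel '[{"travel":[0,0,0],"turn":[0,0,0],"fingers":0},{"travel":[0,0,0],"turn":[0,0,0],"fingers":0},{"travel":[0,0,0],"turn":[0,0,0],"fingers":0},{"travel":[0,0,0],"turn":[0,0,0],"fingers":0},{"travel":[0,0,0],"turn":[0,0,0],"fingers":0},{"travel":[0,0,0],"turn":[0,0,0],"fingers":0}]'
python3 -m handwheel '[{"travel":[0,0,-15],"turn":[0,0,0],"fingers":0},{"travel":[0,0,-35],"turn":[0,0,0],"fingers":0},{"travel":[0,0,-40],"turn":[0,0,0],"fingers":0},{"travel":[0,0,-40],"turn":[0,0,0],"fingers":0},{"travel":[0,0,-40],"turn":[0,0,0],"fingers":0},{"travel":[0,0,0],"turn":[0,0,0],"fingers":0}]'
python3 - <<'E'
from h import *
c,p,P=wlook("w3",32,102); plan(446,252,248); plan(446,252,248,124)
E
```

```text
clock: 5.1
eef_pos: [438.2, -4.9, 76.8]
orientation: [3.082, 0.605, 0.002]
wrist_force: [-1.1, -0.5, 3.7]
grip_width: 46.7
grip_force: 52.9
clock: 5.7
eef_pos: [437.8, -4.7, 76.0]
orientation: [-3.083, -0.605, 0.0]
wrist_force: [0.0, 1.0, 0.1]
grip_width: 85.4
grip_force: 0.0
clock: 6.3
eef_pos: [439.6, -5.0, 250.9]
orientation: [3.08, 0.605, 0.012]
wrist_force: [1.0, 0.6, 0.6]
grip_width: 85.3
grip_force: 0.0
plate 5101 [438.7  -5.  110.6 109.3 -50.2] z 31.8 circle [438.7  -5.   76.3]
stub 497 [438.4  -5.5  47.   46.8  64.1] z 101.5 circle [438.2  -5.9  24. ]
at [438.8  -4.9 248.3] psi 22.2 | d world [  7.2 256.9  -0.3] shift in tool now [ 1.038e+02 -2.351e+02  1.000e-01] in target tool [ 1.038e+02 -2.351e+02  1.000e-01] turn [0. 0. 0.]
at [438.8  -4.9 248.3] psi 22.2 | d world [  7.2 256.9  -0.3] shift in tool now [ 1.038e+02 -2.351e+02  1.000e-01] in target tool [208.9 149.6   0.3] turn [ 5.5000e-03 -5.0000e-04 -1.7763e+00]
```

```bash
python3 -m handwheel '[{"travel":[14.8,-33.6,0],"turn":[0,0,0],"fingers":0},{"travel":[14.8,-33.6,0],"turn":[0,0,0],"fingers":0},{"travel":[14.8,-33.6,0],"turn":[0,0,0],"fingers":0},{"travel":[14.8,-33.6,0],"turn":[0,0,0],"fingers":0},{"travel":[14.8,-33.6,0],"turn":[0,0,0],"fingers":0},{"travel":[14.8,-33.6,0],"turn":[0,0,0],"fingers":0},{"travel":[14.8,-33.6,0],"turn":[0,0,0],"fingers":0}]'
python3 -m handwheel '[{"travel":[0,0,0],"turn":[0,0,-0.148],"fingers":0},{"travel":[0,0,0],"turn":[0,0,-0.148],"fingers":0},{"travel":[0,0,0],"turn":[0,0,-0.148],"fingers":0},{"travel":[0,0,0],"turn":[0,0,-0.148],"fingers":0},{"travel":[0,0,0],"turn":[0,0,-0.148],"fingers":0},{"travel":[0,0,0],"turn":[0,0,-0.148],"fingers":0},{"travel":[0,0,0],"turn":[0,0,-0.148],"fingers":0},{"travel":[0,0,0],"turn":[0,0,-0.148],"fingers":0},{"travel":[0,0,0],"turn":[0,0,-0.148],"fingers":0},{"travel":[0,0,0],"turn":[0,0,-0.148],"fingers":0},{"travel":[0,0,0],"turn":[0,0,-0.148],"fingers":0},{"travel":[0,0,0],"turn":[0,0,-0.148],"fingers":0}]'
python3 -m handwheel '[{"travel":[0,0,0],"turn":[0,0,0],"fingers":0},{"travel":[0,0,0],"turn":[0,0,0],"fingers":0}]'
python3 - <<'E'
from h import *
c,p,P=wlook("w4"); plan(446,252,57,124)
E
```

```text
clock: 7.05
eef_pos: [444.1, 253.7, 244.8]
orientation: [3.082, 0.605, -0.003]
wrist_force: [1.0, -0.8, 0.3]
grip_width: 85.2
grip_force: 0.0
clock: 8.25
eef_pos: [444.3, 252.0, 244.7]
orientation: [-1.466, -2.777, 0.003]
wrist_force: [0.8, -0.2, 0.2]
grip_width: 85.6
grip_force: 0.0
clock: 8.45
eef_pos: [444.5, 252.1, 245.3]
orientation: [-1.481, -2.769, 0.002]
wrist_force: [0.4, -0.4, -0.1]
grip_width: 85.9
grip_force: 0.0
plate 3794 [451.5 262.7 130.   75.2  74.1] z 12.0 circle [451.5 263.   73.6]
stub 459 [446.4 254.6  40.3  40.  -55.8] z 81.8 circle [446.2 254.4  28.1]
at [444.5 252.1 245.5] psi 123.7 | d world [ 1.500e+00 -1.000e-01 -1.885e+02] shift in tool now [ -1.    1.3 188.5] in target tool [ -0.9   1.1 188.5] turn [-0.001  -0.0003 -0.0045]
```

View pics/w4.png

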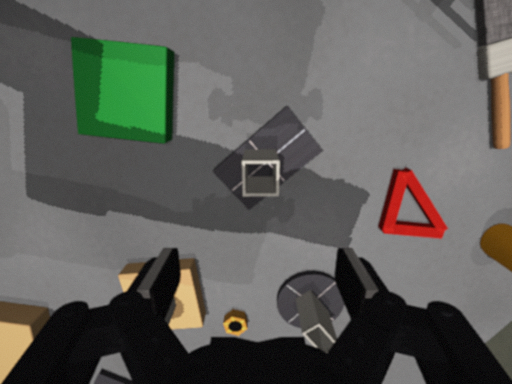

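```bash
python3 -m handwheel '[{"travel":[1,2.8,40],"turn":[0,0,-0.008],"fingers":0},{"travel":[0,0,40],"turn":[0,0,0],"fingers":0},{"travel":[0,0,40],"turn":[0,0,0],"fingers":0},{"travel":[0,0,30],"turn":[0,0,0],"fingers":0},{"travel":[0,0,22],"turn":[0,0,0],"fingers":0},{"travel":[0,0,16],"turn":[0,0,0],"fingers":0},{"travel":[0,0,0],"turn":[0,0,0],"fingers":0},{"travel":[0,0,0],"turn":[0,0,0],"fingers":255},{"travel":[0,0,0],"turn":[0,0,0],"fingers":255},{"travel":[0,0,0],"turn":[0,0,0],"fingers":255},{"travel":[0,0,0],"turn":[0,0,0],"fingers":255},{"travel":[0,0,0],"turn":[0,0,0],"fingers":255}]'
python3 -m handwheel '[{"travel":[0,0,-10],"turn":[0,0,0],"fingers":255},{"travel":[0,0,-28],"turn":[0,0,0],"fingers":255},{"travel":[0,0,-35],"turn":[0,0,0],"fingers":255},{"travel":[0,0,-38],"turn":[0,0,0],"fingers":255},{"travel":[0,0,-39],"turn":[0,0,0],"fingers":255},{"travel":[0,0,0],"turn":[0,0,0],"fingers":255}]'
python3 -c "
from h import *
plan(471.5,-289.3,207,94.1)"
```

```text
clock: 9.7
eef_pos: [447.1, 254.8, 59.1]
orientation: [1.464, 2.778, 0.002]
wrist_force: [-0.7, 0.5, 7.3]
grip_width: 39.2
grip_force: 50.9
clock: 10.3
eef_pos: [448.1, 255.3, 213.6]
orientation: [1.462, 2.775, 0.01]
wrist_force: [0.4, 0.6, -1.6]
grip_width: 39.4
grip_force: 51.2
at [448.1 255.3 213.6] psi 124.4 | d world [  23.4 -544.6   -6.6] shift in tool now [-462.3 -288.7    5.2] in target tool [-544.8  -15.6    6.6] turn [ 8.400e-03 -1.000e-04  5.295e-01]
```

```bash
python3 -m handwheel '[{"travel":[0,0,0],"turn":[0,0,0.132],"fingers":255},{"travel":[0,0,0],"turn":[0,0,0.132],"fingers":255},{"travel":[0,0,0],"turn":[0,0,0.132],"fingers":255},{"travel":[0,0,0],"turn":[0,0,0.132],"fingers":255},{"travel":[-20,-0.6,0],"turn":[0,0,0],"fingers":255},{"travel":[-30,-1,0],"turn":[0,0,0],"fingers":255},{"travel":[-42,-1.2,0],"turn":[0,0,0],"fingers":255},{"travel":[-42,-1.2,0],"turn":[0,0,0],"fingers":255},{"travel":[-42,-1.2,0],"turn":[0,0,0],"fingers":255},{"travel":[-42,-1.2,0],"turn":[0,0,0],"fingers":255},{"travel":[-42,-1.2,0],"turn":[0,0,0],"fingers":255}]'
python3 -m handwheel '[{"travel":[-42,-1.2,0],"turn":[0,0,0],"fingers":255},{"travel":[-42,-1.2,0],"turn":[0,0,0],"fingers":255},{"travel":[-42,-1.2,0],"turn":[0,0,0],"fingers":255},{"travel":[-42,-1.2,0],"turn":[0,0,0],"fingers":255},{"travel":[-42,-1.2,0],"turn":[0,0,0],"fingers":255},{"travel":[-42,-1.2,0],"turn":[0,0,0],"fingers":255},{"travel":[-22,-0.7,0],"turn":[0,0,0],"fingers":255},{"travel":[-10,-0.5,0],"turn":[0,0,0],"fingers":255},{"travel":[0,0,0],"turn":[0,0,0],"fingers":255},{"travel":[0,0,0],"turn":[0,0,0],"fingers":255}]'
python3 - <<'E'
from h import *
c,p,P=wlook("w5",12,190); plan(471.5,-289.3,58.5,94.1)
E
```

```text
clock: 11.4
eef_pos: [457.2, -6.8, 207.9]
orientation: [-2.138, -2.301, 0.0]
wrist_force: [0.5, 0.5, -2.3]
grip_width: 39.6
grip_force: 51.0
clock: 12.4
eef_pos: [470.0, -288.1, 207.9]
orientation: [-2.138, -2.301, -0.0]
wrist_force: [0.0, 0.4, -2.3]
grip_width: 39.3
grip_force: 51.0
plate 5881 [ 470.8 -289.   100.4   98.3    3.7] z 11.9 circle [ 470.9 -289.3   69.6]
stub 593 [ 470.9 -301.9   34.4    9.2    4.1] z 190.3 circle [ 470.9 -301.9   17.7]
at [ 470.1 -287.9  208.1] psi 94.2 | d world [   1.4   -1.4 -149.6] shift in tool now [ -1.6   1.3 149.6] in target tool [ -1.5   1.3 149.6] turn [-0.0002 -0.0006  0.0023]
```

```bash
python3 -m handwheel '[{"travel":[-1.4,1,30],"turn":[0,0,0],"fingers":255},{"travel":[0,0,40],"turn":[0,0,0],"fingers":255},{"travel":[0,0,35],"turn":[0,0,0],"fingers":255},{"travel":[0,0,22],"turn":[0,0,0],"fingers":255},{"travel":[0,0,12],"turn":[0,0,0],"fingers":255},{"travel":[0,0,6],"turn":[0,0,0],"fingers":255},{"travel":[0,0,2],"turn":[0,0,0],"fingers":255},{"travel":[0,0,1.2],"turn":[0,0,0],"fingers":255},{"travel":[0,0,1],"turn":[0,0,0],"fingers":255},{"travel":[0,0,0.6],"turn":[0,0,0],"fingers":255},{"travel":[0,0,0],"turn":[0,0,0],"fingers":255}]'
python3 -m handwheel '[{"travel":[0,0,0],"turn":[0,0,0],"fingers":255}]'
```

```text
clock: 13.55
eef_pos: [471.7, -290.7, 59.1]
orientation: [2.138, 2.3, 0.0]
wrist_force: [-1.6, 0.5, 4.4]
grip_width: 39.6
grip_force: 51.6
clock: 13.65
eef_pos: [471.6, -290.7, 59.1]
orientation: [2.138, 2.3, 0.0]
wrist_force: [-0.8, 0.9, 6.4]
grip_width: 39.9
grip_force: 51.8
```

Seated (upward force of several N). Release, rise, look.

```bash
python3 -m handwheel '[{"travel":[0,0,0],"turn":[0,0,0],"fingers":0},{"travel":[0,0,0],"turn":[0,0,0],"fingers":0},{"travel":[0,0,0],"turn":[0,0,0],"fingers":0},{"travel":[0,0,0],"turn":[0,0,0],"fingers":0},{"travel":[0,0,0],"turn":[0,0,0],"fingers":0},{"travel":[0,0,0],"turn":[0,0,0],"fingers":0},{"travel":[0,0,-15],"turn":[0,0,0],"fingers":0},{"travel":[0,0,-35],"turn":[0,0,0],"fingers":0},{"travel":[0,0,-45],"turn":[0,0,0],"fingers":0},{"travel":[0,0,-45],"turn":[0,0,0],"fingers":0},{"travel":[0,0,-45],"turn":[0,0,0],"fingers":0},{"travel":[0,0,0],"turn":[0,0,0],"fingers":0}]'
python3 - <<'E'
from h import *
c,p,P=wlook("w6"); plan(644,108,248,162)
E
```

```text
clock: 14.85
eef_pos: [472.8, -291.7, 249.5]
orientation: [2.132, 2.294, 0.001]
wrist_force: [0.7, -0.8, 0.1]
grip_width: 85.2
grip_force: 0.0
plate 3758 [ 470.9 -289.7  100.5   99.2    3.6] z 11.9 circle [ 470.5 -289.3   69.6]
stub 432 [ 471.6 -290.3   39.9   39.4  -85.1] z 81.7 circle [ 471.7 -290.3   27.7]
at [ 472.2 -291.2  246.4] psi 94.2 | d world [171.8 399.2   1.6] shift in tool now [385.5 200.5  -2.3] in target tool [-40.  432.7  -1.6] turn [ 0.0012  0.0061 -1.1836]
```

```bash
python3 -m handwheel '[{"travel":[35,18.2,0],"turn":[0,0,0],"fingers":0},{"travel":[35,18.2,0],"turn":[0,0,0],"fingers":0},{"travel":[35,18.2,0],"turn":[0,0,0],"fingers":0},{"travel":[35,18.2,0],"turn":[0,0,0],"fingers":0},{"travel":[35,18.2,0],"turn":[0,0,0],"fingers":0},{"travel":[35,18.2,0],"turn":[0,0,0],"fingers":0},{"travel":[35,18.2,0],"turn":[0,0,0],"fingers":0},{"travel":[35,18.2,0],"turn":[0,0,0],"fingers":0},{"travel":[35,18.2,0],"turn":[0,0,0],"fingers":0},{"travel":[35,18.2,0],"turn":[0,0,0],"fingers":0},{"travel":[35,18.2,0],"turn":[0,0,0],"fingers":0},{"travel":[0,0,0],"turn":[0,0,0],"fingers":0}]'
python3 -m handwheel '[{"travel":[0,0,0],"turn":[0,0,-0.148],"fingers":0},{"travel":[0,0,0],"turn":[0,0,-0.148],"fingers":0},{"travel":[0,0,0],"turn":[0,0,-0.148],"fingers":0},{"travel":[0,0,0],"turn":[0,0,-0.148],"fingers":0},{"travel":[0,0,0],"turn":[0,0,-0.148],"fingers":0},{"travel":[0,0,0],"turn":[0,0,-0.148],"fingers":0},{"travel":[0,0,0],"turn":[0,0,-0.148],"fingers":0},{"travel":[0,0,0],"turn":[0,0,-0.148],"fingers":0},{"travel":[0,0,0],"turn":[0,0,0],"fingers":0},{"travel":[0,0,0],"turn":[0,0,0],"fingers":0}]'
python3 - <<'E'
from h import *
c,p,P=wlook("w7"); plan(644,108,58,162)
E
```

```text
clock: 16.1
eef_pos: [643.5, 112.3, 240.9]
orientation: [-2.133, -2.304, 0.002]
wrist_force: [-0.7, 0.5, 0.5]
grip_width: 85.0
grip_force: 0.0
clock: 17.1
eef_pos: [642.6, 107.8, 242.5]
orientation: [-0.498, -3.101, 0.0]
wrist_force: [0.1, -1.1, 0.4]
grip_width: 85.1
grip_force: 0.0
plate 3857 [640.  110.6 109.  104.2  69.5] z 12.0 circle [641.7 110.4  55.1]
stub 447 [645.7 108.6  54.6  27.4 -18.9] z 81.9 circle [645.2 108.2  29.8]
at [642.7 107.9 242.7] psi 161.8 | d world [ 1.300e+00  1.000e-01 -1.847e+02] shift in tool now [ -1.3   0.6 184.7] in target tool [ -1.2   0.5 184.7] turn [-0.0004 -0.0008 -0.004 ]
```

View pics/w7.png

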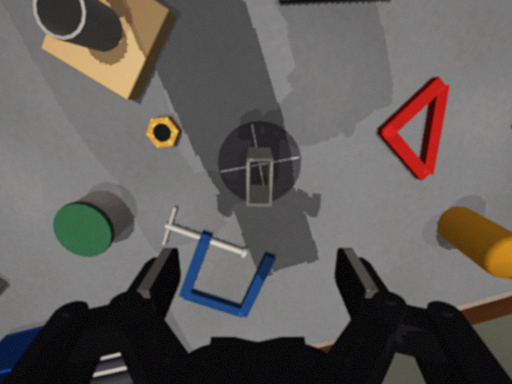

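```bash
python3 -m handwheel '[{"travel":[-2.5,1.4,40],"turn":[0,0,0.01],"fingers":0},{"travel":[0,0,40],"turn":[0,0,0],"fingers":0},{"travel":[0,0,38],"turn":[0,0,0],"fingers":0},{"travel":[0,0,30],"turn":[0,0,0],"fingers":0},{"travel":[0,0,22],"turn":[0,0,0],"fingers":0},{"travel":[0,0,14.5],"turn":[0,0,0],"fingers":0},{"travel":[0,0,0],"turn":[0,0,0],"fingers":0},{"travel":[0,0,0],"turn":[0,0,0],"fingers":255},{"travel":[0,0,0],"turn":[0,0,0],"fingers":255},{"travel":[0,0,0],"turn":[0,0,0],"fingers":255},{"travel":[0,0,0],"turn":[0,0,0],"fingers":255},{"travel":[0,0,0],"turn":[0,0,0],"fingers":255}]'
python3 -m handwheel '[{"travel":[0,0,0],"turn":[0,0,0],"fingers":255},{"travel":[0,0,0],"turn":[0,0,0],"fingers":255}]'
python3 -m handwheel '[{"travel":[0,0,-10],"turn":[0,0,0],"fingers":255},{"travel":[0,0,-25],"turn":[0,0,0],"fingers":255},{"travel":[0,0,-30],"turn":[0,0,0],"fingers":255},{"travel":[0,0,-35],"turn":[0,0,0],"fingers":255},{"travel":[0,0,-30],"turn":[0,0,0],"fingers":255},{"travel":[0,0,0],"turn":[0,0,0],"fingers":255}]'
python3 -c "
from h import *
plan(451.5,262.7,188,74.1)"
```

```text
clock: 18.35
eef_pos: [646.1, 108.7, 59.8]
orientation: [0.506, 3.099, 0.0]
wrist_force: [-1.1, -0.8, 4.3]
grip_width: 27.4
grip_force: 49.7
clock: 18.55
eef_pos: [646.1, 108.7, 59.7]
orientation: [0.506, 3.099, 0.0]
wrist_force: [-0.6, -1.4, 5.8]
grip_width: 27.4
grip_force: 49.8
clock: 19.15
eef_pos: [647.1, 108.9, 193.7]
orientation: [0.505, 3.094, 0.002]
wrist_force: [0.9, 0.0, -3.1]
grip_width: 27.8
grip_force: 49.7
at [647.1 108.9 193.7] psi 161.5 | d world [-195.6  153.8   -5.7] shift in tool now [234.5  83.6   4.4] in target tool [  94.4 -230.3    5.7] turn [0.0069 0.0032 1.5246]
```

```bash
python3 -m handwheel '[{"travel":[15,5.4,0],"turn":[0,0,0],"fingers":255},{"travel":[26.4,9.4,0],"turn":[0,0,0],"fingers":255},{"travel":[35.8,12.8,0],"turn":[0,0,0],"fingers":255},{"travel":[39.6,14.1,0],"turn":[0,0,0],"fingers":255},{"travel":[39.6,14.1,0],"turn":[0,0,0],"fingers":255},{"travel":[35.8,12.8,0],"turn":[0,0,0],"fingers":255},{"travel":[26.4,9.4,0],"turn":[0,0,0],"fingers":255},{"travel":[16,5.7,0],"turn":[0,0,0],"fingers":255},{"travel":[0,0,0],"turn":[0,0,0],"fingers":255}]'
python3 -m handwheel '[{"travel":[0,0,0],"turn":[0,0,0.1386],"fingers":255},{"travel":[0,0,0],"turn":[0,0,0.1386],"fingers":255},{"travel":[0,0,0],"turn":[0,0,0.1386],"fingers":255},{"travel":[0,0,0],"turn":[0,0,0.1386],"fingers":255},{"travel":[0,0,0],"turn":[0,0,0.1386],"fingers":255},{"travel":[0,0,0],"turn":[0,0,0.1386],"fingers":255},{"travel":[0,0,0],"turn":[0,0,0.1386],"fingers":255},{"travel":[0,0,0],"turn":[0,0,0.1386],"fingers":255},{"travel":[0,0,0],"turn":[0,0,0.1386],"fingers":255},{"travel":[0,0,0],"turn":[0,0,0.1386],"fingers":255},{"travel":[0,0,0],"turn":[0,0,0.1386],"fingers":255}]'
python3 -m handwheel '[{"travel":[0,0,0],"turn":[0,0,0],"fingers":255},{"travel":[0,0,0],"turn":[0,0,0],"fingers":255}]'
python3 - <<'E'
from h import *
c,p,P=wlook("w8",12,165); plan(451.5,262.7,59.5,74.1)
E
```

```text
clock: 20.05
eef_pos: [448.3, 263.6, 188.6]
orientation: [-0.503, -3.1, 0.0]
wrist_force: [0.7, 0.7, -2.5]
grip_width: 27.4
grip_force: 49.6
clock: 21.15
eef_pos: [450.9, 261.9, 188.2]
orientation: [2.514, 1.884, -0.001]
wrist_force: [-0.2, 0.3, -3.6]
grip_width: 27.6
grip_force: 49.4
clock: 21.35
eef_pos: [450.6, 262.2, 188.4]
orientation: [2.504, 1.897, -0.001]
wrist_force: [-0.5, -0.9, -2.4]
grip_width: 27.4
grip_force: 49.4
plate 5402 [452.  262.8 128.8  75.4  74.4] z 11.9 circle [451.7 262.8  73.9]
stub 402 [446.8 248.8  23.3  22.3  74.1] z 165.2 circle [446.9 248.9  16. ]
at [450.4 262.3 188.5] psi 74.3 | d world [   1.1    0.4 -129. ] shift in tool now [  0.7   1.  129. ] in target tool [  0.7   0.9 129. ] turn [-0.0002  0.0003  0.0031]
```

```bash
python3 -m handwheel '[{"travel":[0.7,1,25],"turn":[0,0,0],"fingers":255},{"travel":[0,0,35],"turn":[0,0,0],"fingers":255},{"travel":[0,0,30],"turn":[0,0,0],"fingers":255},{"travel":[0,0,20],"turn":[0,0,0],"fingers":255},{"travel":[0,0,10],"turn":[0,0,0],"fingers":255},{"travel":[0,0,5],"turn":[0,0,0],"fingers":255},{"travel":[0,0,2],"turn":[0,0,0],"fingers":255},{"travel":[0,0,1],"turn":[0,0,0],"fingers":255},{"travel":[0,0,0.8],"turn":[0,0,0],"fingers":255},{"travel":[0,0,0.5],"turn":[0,0,0],"fingers":255},{"travel":[0,0,0],"turn":[0,0,0],"fingers":255},{"travel":[0,0,0],"turn":[0,0,0],"fingers":255}]'
```

```text
clock: 22.6
eef_pos: [451.2, 263.1, 59.7]
orientation: [2.507, 1.893, 0.001]
wrist_force: [0.4, 0.2, -2.9]
grip_width: 27.5
grip_force: 49.6
```

```bash
python3 -m handwheel '[{"travel":[0,0,0.5],"turn":[0,0,0],"fingers":255},{"travel":[0,0,0.4],"turn":[0,0,0],"fingers":255},{"travel":[0,0,0],"turn":[0,0,0],"fingers":255},{"travel":[0,0,0],"turn":[0,0,0],"fingers":255}]'
```

```text
clock: 23.0
eef_pos: [451.2, 263.2, 59.7]
orientation: [2.507, 1.893, 0.002]
wrist_force: [-3.4, -1.0, 10.6]
grip_width: 27.4
grip_force: 51.3
```

```bash
python3 -m handwheel '[{"travel":[0,0,0],"turn":[0,0,0],"fingers":0},{"travel":[0,0,0],"turn":[0,0,0],"fingers":0},{"travel":[0,0,0],"turn":[0,0,0],"fingers":0},{"travel":[0,0,0],"turn":[0,0,0],"fingers":0},{"travel":[0,0,0],"turn":[0,0,0],"fingers":0},{"travel":[0,0,0],"turn":[0,0,0],"fingers":0},{"travel":[0,0,-15],"turn":[0,0,0],"fingers":0},{"travel":[0,0,-35],"turn":[0,0,0],"fingers":0},{"travel":[0,0,-45],"turn":[0,0,0],"fingers":0},{"travel":[0,0,-45],"turn":[0,0,0],"fingers":0},{"travel":[0,0,-45],"turn":[0,0,0],"fingers":0},{"travel":[0,0,0],"turn":[0,0,0],"fingers":0}]'
python3 - <<'E'
from h import *
c,p,P=wlook("w9"); plan(438.4,-5.6,248)
E
```

```text
clock: 24.2
eef_pos: [452.9, 263.9, 249.5]
orientation: [2.505, 1.891, 0.014]
wrist_force: [0.8, 0.1, 0.2]
grip_width: 85.3
grip_force: 0.0
plate 3804 [452.  262.7 128.6  75.2  74.4] z 11.9 circle [452.4 263.   73.5]
stub 430 [451.9 263.2  54.9  27.3  73.3] z 81.8 circle [451.8 263.2  30.3]
at [452.2 263.5 246.5] psi 74.1 | d world [ -13.8 -269.1    1.5] shift in tool now [-262.6   60.5   -2.2] in target tool [-262.6   60.5   -2.2] turn [0. 0. 0.]
```

```bash
python3 -m handwheel '[{"travel":[-37.5,8.6,0],"turn":[0,0,0],"fingers":0},{"travel":[-37.5,8.6,0],"turn":[0,0,0],"fingers":0},{"travel":[-37.5,8.6,0],"turn":[0,0,0],"fingers":0},{"travel":[-37.5,8.6,0],"turn":[0,0,0],"fingers":0},{"travel":[-37.5,8.6,0],"turn":[0,0,0],"fingers":0},{"travel":[-37.5,8.6,0],"turn":[0,0,0],"fingers":0},{"travel":[-37.5,8.6,0],"turn":[0,0,0],"fingers":0},{"travel":[0,0,0],"turn":[0,0,0],"fingers":0},{"travel":[0,0,0],"turn":[0,0,0],"fingers":0}]'
python3 - <<'E'
from h import *
c,p,P=wlook("w10",32,102); plan(438.4,-5.6,77.5)
E
```

```text
clock: 25.15
eef_pos: [436.6, -6.5, 242.6]
orientation: [-2.509, -1.889, 0.002]
wrist_force: [-0.3, -0.4, -0.1]
grip_width: 85.5
grip_force: 0.0
plate 5365 [439.   -4.4 110.4 110.  -50.4] z 31.9 circle [439.   -4.1  75.8]
stub 530 [438.1  -5.   46.9  46.8  27.5] z 101.6 circle [437.8  -5.2  24. ]
at [436.7  -5.7 242.8] psi 74.0 | d world [ 1.700e+00  1.000e-01 -1.653e+02] shift in tool now [  0.5   1.9 165.3] in target tool [  0.5   1.9 165.3] turn [0. 0. 0.]
```

```bash
python3 -m handwheel '[{"travel":[0.6,1.5,35],"turn":[0,0,0],"fingers":0},{"travel":[0,0,38],"turn":[0,0,0],"fingers":0},{"travel":[0,0,35],"turn":[0,0,0],"fingers":0},{"travel":[0,0,28],"turn":[0,0,0],"fingers":0},{"travel":[0,0,18],"turn":[0,0,0],"fingers":0},{"travel":[0,0,11],"turn":[0,0,0],"fingers":0},{"travel":[0,0,0],"turn":[0,0,0],"fingers":0},{"travel":[0,0,0],"turn":[0,0,0],"fingers":255},{"travel":[0,0,0],"turn":[0,0,0],"fingers":255},{"travel":[0,0,0],"turn":[0,0,0],"fingers":255},{"travel":[0,0,0],"turn":[0,0,0],"fingers":255},{"travel":[0,0,0],"turn":[0,0,0],"fingers":255}]'
python3 -m handwheel '[{"travel":[0,0,0],"turn":[0,0,0],"fingers":255}]'
python3 -m handwheel '[{"travel":[0,0,-10],"turn":[0,0,0],"fingers":255},{"travel":[0,0,-25],"turn":[0,0,0],"fingers":255},{"travel":[0,0,-30],"turn":[0,0,0],"fingers":255},{"travel":[0,0,-35],"turn":[0,0,0],"fingers":255},{"travel":[0,0,-20],"turn":[0,0,0],"fingers":255},{"travel":[0,0,0],"turn":[0,0,0],"fingers":255}]'
python3 -c "
from h import *
plan(641.7,110.4,197)"
```

```text
clock: 26.4
eef_pos: [439.0, -5.4, 79.6]
orientation: [2.507, 1.893, 0.002]
wrist_force: [-2.6, 2.0, 6.4]
grip_width: 47.8
grip_force: 50.5
clock: 26.5
eef_pos: [439.0, -5.4, 79.5]
orientation: [2.507, 1.893, 0.002]
wrist_force: [-0.8, 2.6, 5.7]
grip_width: 47.7
grip_force: 50.5
clock: 27.1
eef_pos: [439.8, -5.9, 201.8]
orientation: [2.504, 1.89, 0.006]
wrist_force: [0.4, -0.1, -3.4]
grip_width: 47.7
grip_force: 52.3
at [439.8  -5.9 201.8] psi 74.1 | d world [201.9 116.3  -4.8] shift in tool now [167.2 162.2   5.7] in target tool [167.2 162.2   5.7] turn [0. 0. 0.]
```

```bash
python3 -m handwheel '[{"travel":[10.8,10.4,0],"turn":[0,0,0],"fingers":255},{"travel":[18.7,18.1,0],"turn":[0,0,0],"fingers":255},{"travel":[25.8,25,0],"turn":[0,0,0],"fingers":255},{"travel":[28.7,27.8,0],"turn":[0,0,0],"fingers":255},{"travel":[28.7,27.8,0],"turn":[0,0,0],"fingers":255},{"travel":[25.8,25,0],"turn":[0,0,0],"fingers":255},{"travel":[18,17.4,0],"turn":[0,0,0],"fingers":255},{"travel":[10.8,10.4,0],"turn":[0,0,0],"fingers":255},{"travel":[0,0,0],"turn":[0,0,0],"fingers":255},{"travel":[0,0,0],"turn":[0,0,0],"fingers":255}]'
python3 - <<'E'
from h import *
c,p,P=wlook("w11",12,175); plan(641.7,110.4,59.5)
E
```

```text
clock: 28.1
eef_pos: [639.8, 111.2, 196.6]
orientation: [-2.506, -1.892, 0.004]
wrist_force: [0.1, 0.3, -2.8]
grip_width: 47.7
grip_force: 52.3
plate 5792 [644.  115.8 109.   95.2 -18.2] z 11.9 circle [642.4 110.4  54.9]
stub 529 [635.4  95.3  34.7  11.  -15.7] z 175.4 circle [636.7  99.9  17.4]
at [639.6 110.9 197.3] psi 74.1 | d world [   2.1   -0.5 -137.8] shift in tool now [  0.2   2.5 137.8] in target tool [  0.2   2.5 137.8] turn [0. 0. 0.]
```

View pics/w11.png

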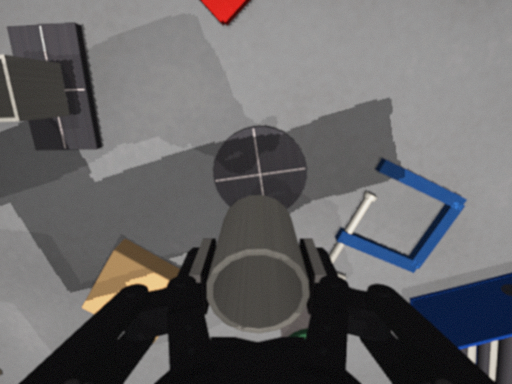

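```bash
python3 -m handwheel '[{"travel":[0.2,2.7,25],"turn":[0,0,0],"fingers":255},{"travel":[0,0,36],"turn":[0,0,0],"fingers":255},{"travel":[0,0,34],"turn":[0,0,0],"fingers":255},{"travel":[0,0,22],"turn":[0,0,0],"fingers":255},{"travel":[0,0,11],"turn":[0,0,0],"fingers":255},{"travel":[0,0,5],"turn":[0,0,0],"fingers":255},{"travel":[0,0,2],"turn":[0,0,0],"fingers":255},{"travel":[0,0,1],"turn":[0,0,0],"fingers":255},{"travel":[0,0,0.8],"turn":[0,0,0],"fingers":255},{"travel":[0,0,0.7],"turn":[0,0,0],"fingers":255},{"travel":[0,0,0.3],"turn":[0,0,0],"fingers":255},{"travel":[0,0,0],"turn":[0,0,0],"fingers":255}]'
python3 -m handwheel '[{"travel":[0,0,0],"turn":[0,0,0],"fingers":255}]'
```

```text
clock: 29.35
eef_pos: [643.0, 110.3, 61.0]
orientation: [2.507, 1.893, 0.0]
wrist_force: [-0.9, 0.2, -3.2]
grip_width: 47.7
grip_force: 52.3
clock: 29.45
eef_pos: [642.9, 110.3, 60.9]
orientation: [2.507, 1.893, 0.0]
wrist_force: [-1.1, -0.5, -2.6]
grip_width: 47.7
grip_force: 52.3
```

Still hanging about 1.4 mm up.

```bash
python3 -m handwheel '[{"travel":[0,0,0.6],"turn":[0,0,0],"fingers":255},{"travel":[0,0,0.5],"turn":[0,0,0],"fingers":255},{"travel":[0,0,0.4],"turn":[0,0,0],"fingers":255},{"travel":[0,0,0],"turn":[0,0,0],"fingers":255},{"travel":[0,0,0],"turn":[0,0,0],"fingers":255}]'
```

```text
clock: 29.95
eef_pos: [642.9, 110.3, 59.7]
orientation: [2.507, 1.893, 0.0]
wrist_force: [-2.2, 0.1, 3.4]
grip_width: 47.5
grip_force: 52.7
```

```bash
python3 -m handwheel '[{"travel":[0,0,0],"turn":[0,0,0],"fingers":0},{"travel":[0,0,0],"turn":[0,0,0],"fingers":0},{"travel":[0,0,0],"turn":[0,0,0],"fingers":0},{"travel":[0,0,0],"turn":[0,0,0],"fingers":0},{"travel":[0,0,0],"turn":[0,0,0],"fingers":0},{"travel":[0,0,0],"turn":[0,0,0],"fingers":0},{"travel":[0,0,-15],"turn":[0,0,0],"fingers":0},{"travel":[0,0,-35],"turn":[0,0,0],"fingers":0},{"travel":[0,0,-45],"turn":[0,0,0],"fingers":0},{"travel":[0,0,-45],"turn":[0,0,0],"fingers":0},{"travel":[0,0,-45],"turn":[0,0,0],"fingers":0},{"travel":[0,0,0],"turn":[0,0,0],"fingers":0}]'
python3 -m handwheel '[{"travel":[0,0,0],"turn":[0,0,0],"fingers":0},{"travel":[0,0,0],"turn":[0,0,0],"fingers":0}]'
python3 - <<'E'
from h import *
c,p,P=wlook("w12")
p,d=camera("scene");cv2.imwrite("pics/scene2.png",p)
E
```

```text
clock: 31.15
eef_pos: [644.6, 110.4, 251.4]
orientation: [2.503, 1.889, 0.013]
wrist_force: [0.7, 0.7, 0.0]
grip_width: 85.3
grip_force: 0.0
clock: 31.35
eef_pos: [642.5, 110.3, 243.1]
orientation: [-2.507, -1.892, 0.002]
wrist_force: [0.0, 0.1, 0.2]
grip_width: 85.4
grip_force: 0.0
plate 3404 [642.1 110.1 108.8 107.2 -16.1] z 11.9 circle [642.3 110.1  55. ]
stub 463 [643.6 110.3  46.9  46.8 -12.2] z 81.5 circle [643.1 110.   23.9]
```

View pics/scene2.png

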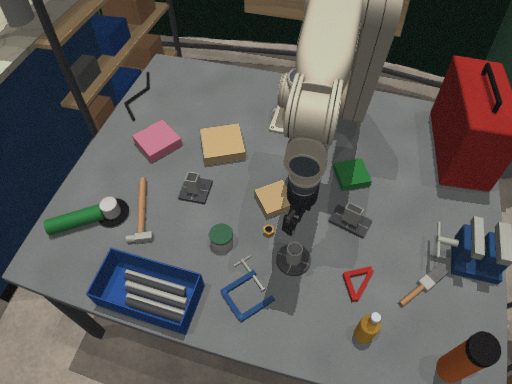

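The scene view shows the pipe on the round plate (293,258), the square tube on the square plate (195,187) and the flat tube on the oblong plate (351,217). The brick at (272,200) is empty, and the tin and magnet have not moved.

```bash
python3 -c "
from station import *
print(job_done())"
```

```text
the job is handed in; nothing more can be done
None
```

The job is handed in: all three stubs stand on their own plates, measured within about 2 mm of centre and 2° of parallel, the firebrick is empty, and the paste tin and magnetic square were not touched; the hand-in call gave no verdict.

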